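Clamp a bracket in the drilling jig

ROBOT

A 7-joint arm with a two-finger parallel gripper is mounted at the origin on the work surface. World frame = base frame: x ahead of the robot, y to its left, z up, the work surface at z = 0. Lengths are in m, angles in rad, forces in N, time in s.
With the tool pointing down it reaches from about 0.4 to 0.85 m from the base axis. Payload 4.5 kg.
Tool frame: the origin (TCP) lies at the very end of the fingers, on their centre line; the grasp point (between the pads) lies 19 mm behind it; z points along the fingers, y is the direction in which the jaws open and shut (so a half turn about z gives the same grasp; the last joint's range is limited). The gripper opens to 85 mm and grips with 20 to 120 N. Pads are 22 mm wide; open, the fingers measure 114 mm over their backs; the gripper's body (76 mm by 85 mm) begins 54 mm behind the grasp point. The pads swing forward as they close: fully open they stand 13 mm farther back than shut.
Start: joints at [1.235, 0.689, -0.195, 1.565, 0.157, 0.902, -0.215], TCP at [0.226, -0.583, 0.231] pointing down, gripper open.
Joint ranges: [-3.01, 3.01], [-0.46, 2.08], [-1.47, 1.51], [0.13, 2.56], [-1, 4.14], [0.04, 2.09], [-2.66, 2.66]. Speed limits (rad/s): [2.57, 2.57, 3.14, 3.14, 3.14, 3.14, 3.14].

INTERFACE

Orientations are given as [roll, pitch, yaw] about the fixed x, y, z axes, in that order (R = Rz(yaw) Ry(pitch) Rx(roll)).
In Python, from plant import r, snapshot, camera_params gives the robot as it stands. The module is installed in compiled form; this text tells all that it offers.
- The arm moves only by the tool apply_moves, never from a script. Its arguments are lists of equal length, an entry for each row: "translation": the shift along the tool's x, y, z in m, a list of three; "turn": the turn, a rotation vector about the tool's x, y, z in rad, a list of three. In form: {"translation": [[x, y, z], ...], "turn": [[rx, ry, rz], ...]}. A call has 1 to 8 rows; each row is the pose to reach, as a shift and turn from the pose commanded when the call began, along the tool's axes at that moment; what a row does not reach only later rows make up. A row lasts 1/12 s, in which the tool goes at most 41.7 mm and 7.16 degrees, less where a joint would pass 70% of its speed; a pose out of reach is approached as far as the arm can. A call with a gripper value outside its range is refused whole. "gripper" is the finger opening in m, from 0 to 0.0854, set as the call begins (left out, the last holds). The fingers move at their own pace and stop on an object; "grip_force" is the grip in N (left out, the last holds). Time passes only in rows, so rows that repeat a pose let the fingers close. It gives the time, the measured TCP pose, the force and the opening at its end, in the units of the state.
- r.observe(): the state, without advancing time (a new reading comes with each control period).
- snapshot(name): name is "scene" or "top" or "wrist"; returns the picture (420x560x3 uint8, red, green, blue); there is no depth.
- camera_params(name): a dict with "camera_matrix" (3x3 intrinsics, pixels), "cam_to_world" (4x4, takes a point from camera to world coordinates); the wrist camera has in their place "hand_eye" (4x4, takes a point from camera to tool coordinates, whose origin is the TCP and whose axes are the flange's). Camera axes: x right, y down, z forward; pixel columns grow to the right and rows downward; lengths in m; the calibration is good to about 2 mm. A picture is of the moment at which its call begins: read the wrist's pose just before it. camera_params takes no time and is no camera call.
- r.sign_off(): hands the job in, once; it reports no verdict.
The state is a dict: "clock": time; "joint_pos": joint angles; "joint_velocities": joint speeds; "joint_torque": joint torques, N m; "position": TCP position; "eef_rot": TCP orientation; "contact_force": force on the tool from outside, world axes, zero at the start; "moment": the same for the moment, N m; "grip_width": opening from 0.0 (shut) to 1.0 (fully open).
Only numpy, scipy, OpenCV 4.12 (cv2) and the standard library are available. Lean on these libraries where they do the work, as an engineer would, in place of code of your own. Each camera call takes 0.05 s, during which the arm holds its last target.

TASK

Pick up the aluminium bracket and set it on the drilling jig, flat tongue towards the toggle clamp, sliding it home so that it lies flush against both the end stop and the side rail. Then push the clamp handle all the way down over centre, so that it stays down and the pad holds the bracket, and leave everything. Be gentle: feel for the stops and for the handle's end of travel instead of forcing them, and do not disturb the other things on the bench.

Things in the scene. Friction and masses are not known exactly. Their poses are not given: they have to be found in the camera images.
- jig: drilling jig fixed to the bench: dark steel plate 110 x 300 x 12 mm. Origin on the bench surface under the middle of the toggle clamp, z up. Its plate spans x -55..55, y -135..165 mm. The clamp stands between two cheeks (x -22..22, y -32..32, up to z 58 mm). The nest for the bracket lies at +y, the handle swings over -y. Jig turned by up to 0.3 rad about the vertical
- end_stop: low steel stop across the jig plate, 46 x 8 x 10 mm, between clamp and nest; origin at the jig's origin. In the jig frame its face towards the nest (+y face) is at y = 45 mm, x -23..23, z 12..22 mm
- side_rail: low steel rail along the far side of the nest, 12 x 85 x 10 mm; origin at the jig's origin. In the jig frame its face towards the nest (-x face) is at x = 25 mm, y 57..142 mm, z 12..22 mm
- nest (a point): point on the plate's top (jig frame 0, 100, 12 mm), axes as the jig's: where the bracket's origin is, with parallel axes, when the bracket is home against both stops
- bracket: aluminium bracket, 0.08 to 0.17 kg, lying on the bench in front of the jig, loose: flat plate 50 (x) x 110 (y) x 6 mm with an upright rib for gripping on it, 10 mm thick (x -5..5), y 10..50 mm, z 6..42 mm. Origin at the centre of the plate's underside, y towards the rib's end; the other end (-y) is the flat tongue that goes under the pad. It starts with its y within 0.45 rad of the jig's y
- tongue (a point): middle of the bracket's tongue end, on the underside (bracket frame 0, -55, 0 mm)
- clamp_handle (a joint): handle angle: 0 = raised, 1.30 rad above level, leaning to the jig's -y; grows as it is pushed down (turns about jig x); 1.30 = level, at its end stop. Starts at 0 to 0.15. Stiff (about 2 N at the grip); from about 0.9 the sprung pad presses the bracket: the push peaks near 6 N at 1.1 and vanishes at dead centre, 1.20; beyond, it is drawn to the end stop and locks. Let go earlier, it springs back
- handle_pivot (a point): pivot of the handle, in the jig frame at 0, -20, 50 mm
- handle_grip: the black round rubber grip of the handle, 18 mm diameter, from 40 to 125 mm from the pivot along the handle; origin at the pivot
- handle_end (a point): middle of the free end of the grip, 125 mm from the pivot
- clamp_pad: rubber-tipped sprung spindle at the end of the clamp's arm, pad 16 mm diameter; origin on the arm. With the handle down it presses the tongue, in the jig frame at 0, 69 mm, with about 30 N. With the handle raised the arm stands up and the pad hangs at up to y = 58 mm, 45 mm or more above the plate: lower the bracket with its tongue farther out (y over 62 mm), then slide it in under
- screwdriver: bystander: screwdriver behind the jig
- motor: bystander: small gear motor, 80 x 36 x 36 mm, in front of the jig's handle side
- tin: bystander: tin, 52 mm diameter, 70 mm high, beyond the nest
- bearing: bystander: steel ring, 40 mm diameter, 12 mm high, in front of the jig's nest side
- flat_bar: bystander: flat aluminium bar 160 x 30 x 6 mm, to the right
- brush: bystander: brush, to the left
- wrench: bystander: wrench, to the far right
Mind the look-alikes: they are no part of the job. Leave any orange or red look-alike of the bracket alone.

How it is judged:
On the way, in this order (a step that is already met when the one before it is completed fails the run):
1. the bracket lies home in the nest against both stops, the clamp still open (x of bracket in the frame of nest between -0.0018 and 0.0018 m and y of bracket in the frame of nest between -0.0018 and 0.0018 m and z of bracket in the frame of nest between -0.002 and 0.002 m and angle between the y axis of bracket and the y axis of jig, either way round below 0.03 rad and y of tongue in the frame of nest below 0 m and value of joint clamp_handle below 0.6 rad), for 0.2 s.
2. the handle is down past dead centre and the pad presses the bracket (value of joint clamp_handle above 1.25 rad and contact force between clamp_pad and bracket above 15 N), for 0.2 s.
At the end, for the whole second after the job is handed in: The bracket lies at rest flat on the jig plate, tongue under the pad, within 1.8 mm of touching home against the end stop and the side rail and within 0.03 rad of parallel; the handle is past dead centre (joint above 1.25) and the pad presses the bracket with more than 15 N; everything is let go (all of step 2 and x of bracket in the frame of nest between -0.0018 and 0.0018 m and y of bracket in the frame of nest between -0.0018 and 0.0018 m and z of bracket in the frame of nest between -0.002 and 0.002 m and angle between the y axis of bracket and the y axis of jig, either way round below 0.03 rad and y of tongue in the frame of nest below 0 m and linear speed of bracket below 0.01 m/s).
It fails at once if the handle is forced: more than 30 N on its grip (contact force between handle_grip and anything else above 30 N).
It fails at once if the bracket is forced against the end stop: more than 25 N (contact force between bracket and end_stop above 25 N).
It fails at once if the bracket is forced against the side rail: more than 25 N (contact force between bracket and side_rail above 25 N).
It fails at once if a bystander is moved by more than 30 mm (distance of any of screwdriver, motor, tin, bearing, flat_bar, brush, wrench from where it was at the start of the episode above 0.03 m).
It also fails if it takes over 56 s, if anything falls off the work surface, if the arm or the gripper's body presses on something with over 40 N, if the wrist force passes 120 N, or if a joint passes its speed limit or range.

## Working session

There is one attempt and no reset: what is moved stays moved. The work goes in short steps, Python scripts to look and compute and a tool call to move; the robot and the scene stay as the last step left them, time stands still between calls to the robot, and variables do not carry over. Pictures are saved under pics/ and viewed, and the job is handed in when it is done.

Besides the shell and the picture viewer there is one more tool, called in YAML: its name, and indented under it one key for each argument. apply_moves: Moves the arm, as the interface text tells. Its arguments: {"type":"object","properties":{"translation":{"type":"array"},"turn":{"type":"array"},"gripper":{"type":"number"},"grip_force":{"type":"number"}},"required":["translation","turn"]}

```bash
mkdir -p pics; ls; python3 - <<'E'
from plant import r,snapshot,camera_params
import cv2
s=r.observe();print(s)
for n in("scene","top"):
    cv2.imwrite(f"pics/{n}0.png",snapshot(n)[:,:,::-1]);print(n,camera_params(n))
print(camera_params("wrist"))
E
```

```text
pics
{'clock': 0.0, 'joint_pos': array([ 1.23482107,  0.69000747, -0.19452058,  1.56636893,  0.15727613,
        0.902542  , -0.21507379]), 'joint_velocities': array([ 0.0022818 , -0.0012821 , -0.00077862, -0.00104059, -0.0016495 ,
       -0.00109806, -0.00128015]), 'joint_torque': array([-7.64878132e-04, -5.39607704e+01, -1.26618415e+00, -1.58542264e+01,
        9.22443636e-03,  9.50359041e-03, -1.19810551e-05]), 'position': array([ 0.2255909 , -0.58213743,  0.23046295]), 'eef_rot': array([-3.13966105e+00,  1.22673110e-04,  3.69879342e-01]), 'contact_force': array([-0.16807143, -0.00626072,  0.21201513]), 'moment': array([ 0.00391407, -0.01030012, -0.00746843]), 'grip_width': 1.0016457123063485}
scene {'camera_matrix': array([[394.98941802,   0.        , 278.7443405 ],
       [  0.        , 394.98941802, 211.60995154],
       [  0.        ,   0.        ,   1.        ]]), 'cam_to_world': array([[ 0.71045196,  0.59908938, -0.36925591,  0.92135059],
       [ 0.70359934, -0.61537304,  0.35533643, -0.3364917 ],
       [-0.01435185, -0.51225768, -0.85871188,  1.01775281],
       [ 0.     
[... 312 characters left out ...]
99938809, -0.02641468,  0.02292833,  0.01171932],
       [-0.02133787, -0.05899565, -0.99803016,  1.3019183 ],
       [ 0.        ,  0.        ,  0.        ,  1.        ]])}
{'camera_matrix': array([[312.13943267,   0.        , 279.49149843],
       [  0.        , 312.13943267, 206.15507843],
       [  0.        ,   0.        ,   1.        ]]), 'hand_eye': array([[ 4.89006234e-04, -9.54648298e-01, -2.97735433e-01,
         7.59235348e-02],
       [ 9.99999406e-01,  7.56870824e-04, -7.84385981e-04,
        -4.86266524e-04],
       [ 9.74160004e-04, -2.97734873e-01,  9.54648101e-01,
        -1.42359533e-01],
       [ 0.00000000e+00,  0.00000000e+00,  0.00000000e+00,
         1.00000000e+00]])}
```

View pics/scene0.png

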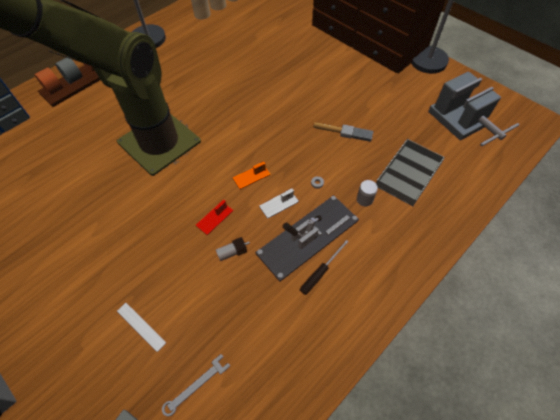

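View pics/top0.png

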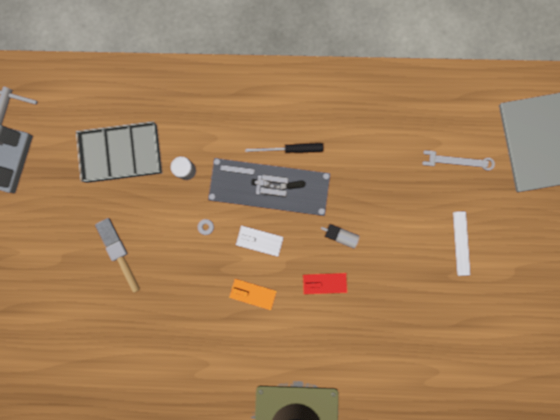

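Candidates in the top view are a silver plate with rib (260,241), an orange one (253,294), a red one (325,283) and a flat bar without rib (461,243). I choose the silver one and check it in a close crop.

```bash
python3 - <<'E'
import cv2
im=cv2.imread("pics/top0.png")
cv2.imwrite("pics/topc.png",cv2.resize(im[150:265,195:345],None,fx=5,fy=5,interpolation=cv2.INTER_CUBIC))
im=cv2.imread("pics/scene0.png")
cv2.imwrite("pics/scenec.png",cv2.resize(im[170:290,245:370],None,fx=5,fy=5,interpolation=cv2.INTER_CUBIC))
E
```

```text
(no output)
```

View pics/topc.png

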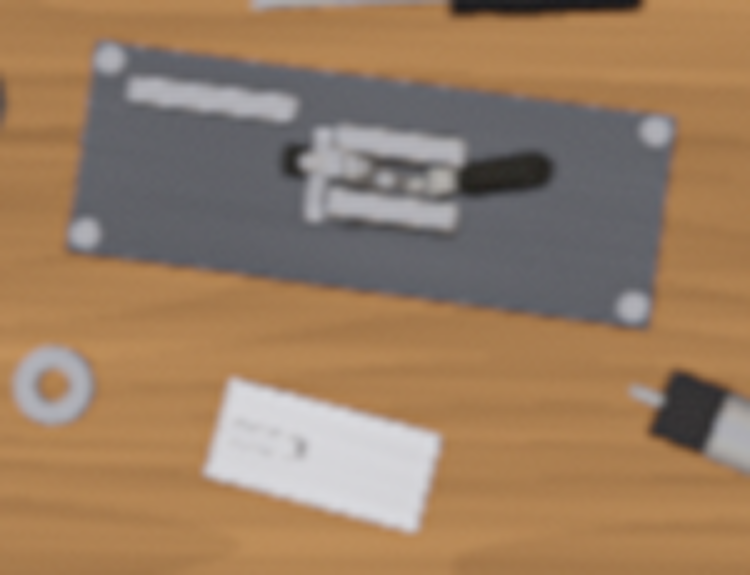

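View pics/scenec.png

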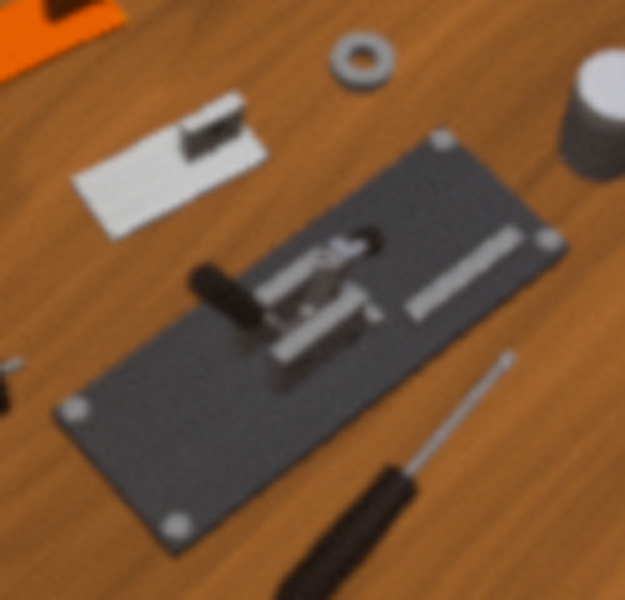

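```bash
cat > h.py <<'E'
import numpy as np, cv2
from plant import r,snapshot,camera_params
from scipy.optimize import least_squares
from scipy.spatial.transform import Rotation as R
def proj(P,K,T):
    p=(np.linalg.inv(T)@np.c_[P,np.ones(len(P))].T)[:3]
    q=K@p; return (q[:2]/q[2]).T
def pose2(x,P):
    c,s=np.cos(x[2]),np.sin(x[2]); P=np.asarray(P,float)
    return np.c_[P[:,0]*c-P[:,1]*s+x[0],P[:,0]*s+P[:,1]*c+x[1],P[:,2]]
def fit(views,x0):
    # views: list of (P,uv,K,T)
    f=lambda x:np.concatenate([(proj(pose2(x,P),K,T)-uv).ravel() for P,uv,K,T in views])
    s=least_squares(f,x0,loss='soft_l1'); return s.x,s.fun.reshape(-1,2)
def cam(n):
    c=camera_params(n)
    if n!='wrist': return c['camera_matrix'],c['cam_to_world']
    s=r.observe(); T=np.eye(4); T[:3,:3]=R.from_euler('xyz',s['eef_rot']).as_matrix(); T[:3,3]=s['position']
    return c['camera_matrix'],T@c['hand_eye']
def unc(a,x0,y0,f): return (np.array(a,float)+.5)/f-.5+np.array([x0,y0])
E
python3 - <<'E'
from h import *
J=np.array([[55,165,12],[55,-135,12],[-55,-135,12],[-55,165,12]])/1e3
B=np.array([[25,55,6],[25,-55,6],[-25,-55,6],[-25,55,6]])/1e3
vt=unc([[97,42],[676,118],[650,325],[68,250]],195,150,5)
bt=unc([[230,378],[441,434],[417,531],[205,475]],195,150,5)
js=unc([[568,245],[177,555],[53,410],[438,128]],245,170,5)
bs=unc([[268,155],[115,240],[75,180]],245,170,5)
for P,a,b,bi in((J,vt,js,[0,1,2,3]),(B,bt,bs,[0,1,2])):
    v1=(P,a,*cam('top'));v2=(P[bi],b,*cam('scene'))
    for v in([v1],[v2],[v1,v2]):
        x,f=fit(v,[.55,.05,0]);print(x.round(4),f.round(1).tolist())
E
```

```text
[ 0.6027  0.0688 -0.1044] [[-0.2, -0.5], [0.5, -0.7], [0.2, 0.8], [-0.5, 0.4]]
[ 0.6015  0.0677 -0.0994] [[0.5, -0.2], [-0.3, 0.2], [-0.6, 0.5], [0.4, -0.9]]
[ 0.6022  0.0683 -0.1028] [[-0.1, -0.2], [0.7, -0.6], [0.4, 0.9], [-0.3, 0.7], [0.9, -0.1], [-0.1, 0.1], [-0.3, 0.4], [0.9, -0.8]]
[ 0.466   0.1047 -0.2282] [[0.3, 0.3], [-0.1, 0.0], [-0.3, -0.3], [0.2, -0.1]]
[ 0.4654  0.1038 -0.2245] [[0.4, -0.0], [0.1, 0.0], [-0.6, -0.0]]
[ 0.4658  0.1044 -0.2282] [[0.4, 0.4], [-0.0, 0.1], [-0.2, -0.2], [0.3, -0.0], [0.7, -0.0], [0.3, -0.0], [-0.3, -0.1]]
```

```bash
cat > go.py <<'E'
import sys
from h import *
x=list(map(float,sys.argv[1:5])); s=r.observe()
Rc=R.from_euler('xyz',s['eef_rot']); Rt=R.from_euler('xyz',[np.pi,0,x[3]])
print('t',(Rc.inv().apply(np.array(x[:3])-s['position'])).round(4),'turn',(Rc.inv()*Rt).as_rotvec().round(4),'clk',s['clock'])
E
python3 go.py .45 -.25 .2 1.0; python3 go.py .4726 .1336 .15 1.343
```

```text
t [ 0.3293 -0.2286  0.0309] turn [-1.700e-03 -4.000e-04 -6.301e-01] clk 0.1
t [ 0.4891 -0.578   0.0815] turn [-1.700e-03 -7.000e-04 -9.731e-01] clk 0.1
```

apply_moves:
  translation:
    - [0.33,-0.229,0.03]
    - [0.33,-0.229,0.03]
    - [0.33,-0.229,0.03]
    - [0.33,-0.229,0.03]
    - [0.33,-0.229,0.03]
    - [0.33,-0.229,0.03]
    - [0.33,-0.229,0.03]
    - [0.33,-0.229,0.03]
  turn:
    - [-0.002,0,-0.63]
    - [-0.002,0,-0.63]
    - [-0.002,0,-0.63]
    - [-0.002,0,-0.63]
    - [-0.002,0,-0.63]
    - [-0.002,0,-0.63]
    - [-0.002,0,-0.63]
    - [-0.002,0,-0.63]

```text
clock: 0.77
position: [0.4125, -0.3056, 0.2061]
eef_rot: [3.14, 0.001, 0.999]
contact_force: [1.2, 0.4, -0.2]
grip_width: 0.998
```

```bash
python3 go.py .4726 .1336 .15 1.343
```

```text
t [ 0.402  -0.1871  0.0557] turn [ 0.0012  0.0008 -0.3436] clk 0.7667
```

apply_moves:
  translation:
    - [0.402,-0.187,0.055]
    - [0.402,-0.187,0.055]
    - [0.402,-0.187,0.055]
    - [0.402,-0.187,0.055]
    - [0.402,-0.187,0.055]
    - [0.402,-0.187,0.055]
    - [0.402,-0.187,0.055]
    - [0.402,-0.187,0.055]
  turn:
    - [0.001,0.001,-0.344]
    - [0.001,0.001,-0.344]
    - [0.001,0.001,-0.344]
    - [0.001,0.001,-0.344]
    - [0.001,0.001,-0.344]
    - [0.001,0.001,-0.344]
    - [0.001,0.001,-0.344]
    - [0.001,0.001,-0.344]

```text
clock: 1.43
position: [0.4566, 0.0222, 0.1646]
eef_rot: [3.141, 0.0, 1.344]
contact_force: [1.1, -0.4, 0.4]
grip_width: 0.998
```

```bash
python3 go.py .4726 .1336 .15 1.343
```

```text
t [ 0.1121 -0.0095  0.0145] turn [0.0004 0.0004 0.0006] clk 1.4333
```

apply_moves:
  translation:
    - [0.112,-0.009,0.014]
    - [0.112,-0.009,0.014]
    - [0.112,-0.009,0.014]
    - [0.112,-0.009,0.014]
    - [0.112,-0.009,0.014]
  turn:
    - [0,0,0]
    - [0,0,0]
    - [0,0,0]
    - [0,0,0]
    - [0,0,0]

```text
clock: 1.85
position: [0.4729, 0.1338, 0.1505]
eef_rot: [3.142, -0.001, 1.348]
contact_force: [-1.0, -1.2, -0.8]
grip_width: 0.999
```

```bash
python3 - <<'E'
from h import *
K,T=cam('wrist');np.savez('w1.npz',K=K,T=T)
cv2.imwrite("pics/w1.png",snapshot('wrist')[:,:,::-1]);print(r.observe()['position'])
E
```

```text
[0.47275239 0.13143468 0.15056905]
```

View pics/w1.png

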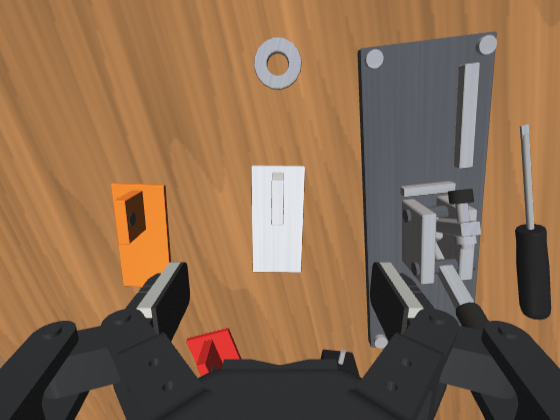

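```bash
python3 - <<'E'
import cv2
im=cv2.imread("pics/w1.png")
cv2.imwrite("pics/w1a.png",cv2.resize(im[20:210,350:510],None,fx=4,fy=3.1,interpolation=cv2.INTER_CUBIC))
cv2.imwrite("pics/w1b.png",cv2.resize(im[155:285,240:320],None,fx=4.5,fy=4.5,interpolation=cv2.INTER_CUBIC))
E
```

```text
(no output)
```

View pics/w1a.png

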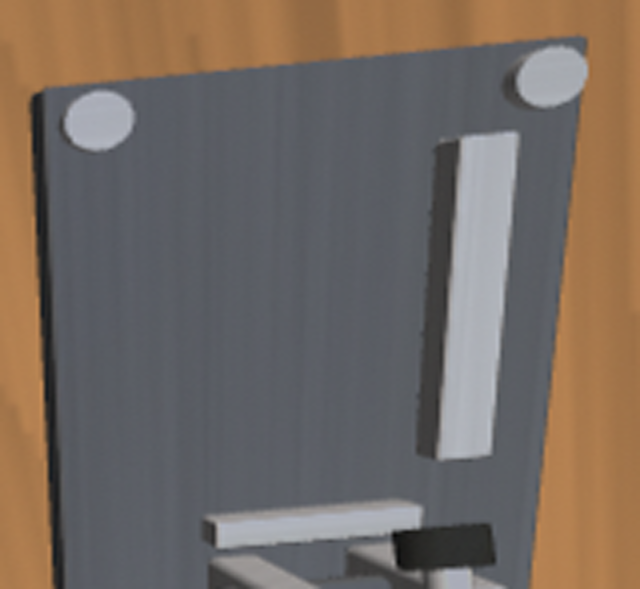

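View pics/w1b.png

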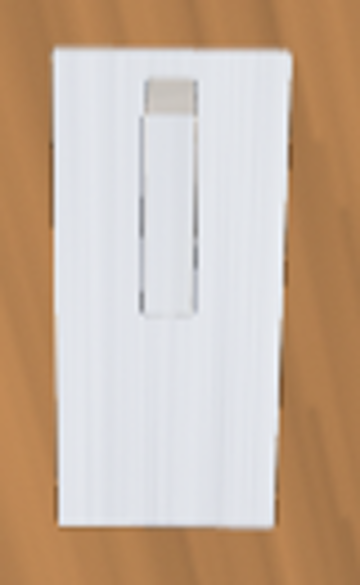

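```bash
python3 - <<'E'
from h import *
d=np.load('w1.npz');K,T=d['K'],d['T']
B=np.array([[-25,55,6],[25,55,6],[25,-55,6],[-25,-55,6],[-5,50,42],[5,50,42],[5,10,42],[-5,10,42]])/1e3
b=unc([[54,49],[291,52],[274,526],[59,525],[141,117],[197,117],[195,315],[141,315]],240,155,4.5)
x,f=fit([(B,b,K,T)],[.466,.1,-.2]);print(x.round(4),f.round(1).tolist())
P=np.array([[-55,165,12],[55,165,12],[25,142,22],[25,57,22],[25,142,12],[25,57,12],[37,142,22],[37,57,22]])/1e3
a=(np.array([[45,88],[587,38],[460,138],[437,460],[437,143],[417,455],[518,131],[491,456]])+.5)/np.array([4,3.1])-.5+[350,20]
x,f=fit([(P,a,K,T)],[.6,.07,-.1]);print(x.round(4),f.round(1).tolist())
print(proj(pose2(x,np.array([[-23,45,12],[23,45,12],[-23,45,22],[23,45,22],[-23,37,22]])/1e3),K,T))
E
python3 go.py .4726 .1336 .016 1.343
```

```text
[ 0.4639  0.1065 -0.2333] [[-1.0, 0.0], [0.4, -0.0], [0.4, 0.6], [-0.4, 0.4], [0.3, -1.2], [0.1, -1.1], [-0.2, 0.6], [0.1, 0.5]]
[ 0.6011  0.0708 -0.1037] [[-1.2, -0.3], [0.8, -2.0], [0.0, -0.2], [0.3, 0.9], [-1.1, -0.1], [-0.8, 0.5], [0.8, 0.2], [0.7, 0.6]]
[[399.87439509 185.8576182 ]
 [450.28007557 180.10481202]
 [403.99626122 188.48336682]
 [456.16265796 182.54766442]
 [404.00040486 197.0543242 ]]
t [ 0.0023 -0.0006  0.1346] turn [-0.0002  0.0013  0.0021] clk 1.9
```

```bash
python3 go.py .4718 .1347 .016 1.341
```

```text
t [ 0.0031 -0.0016  0.1346] turn [-0.0002  0.0013  0.0041] clk 1.9
```

apply_moves:
  translation:
    - [0.003,-0.0015,0.03]
    - [0.003,-0.0015,0.06]
    - [0.003,-0.0015,0.09]
    - [0.003,-0.0015,0.115]
    - [0.003,-0.0015,0.125]
    - [0.003,-0.0015,0.1346]
    - [0.003,-0.0015,0.1346]
  turn:
    - [0,0.001,0.004]
    - [0,0.001,0.004]
    - [0,0.001,0.004]
    - [0,0.001,0.004]
    - [0,0.001,0.004]
    - [0,0.001,0.004]
    - [0,0.001,0.004]
  gripper: 0.045
  grip_force: 40

```text
clock: 2.48
position: [0.4722, 0.1335, 0.0155]
eef_rot: [-3.141, 0.001, 1.338]
contact_force: [0.3, 0.8, -0.2]
grip_width: 0.528
```

```bash
python3 - <<'E'
from h import *
cv2.imwrite("pics/w2.png",snapshot('wrist')[:,:,::-1]);s=r.observe();print(s['position'],s['eef_rot'],s['grip_width'],s['contact_force'])
E
```

```text
[0.47264911 0.1338777  0.01646014] [ 3.14094851e+00 -1.98976257e-04  1.33867894e+00] 0.522241892487886 [0.12495815 0.7586363  0.43587455]
```

View pics/w2.png

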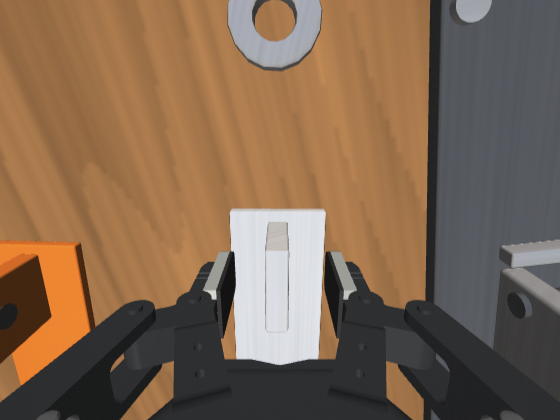

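The rib (276,275) stands centred between the fingers (230 and 338), so I close.

apply_moves:
  translation:
    - [0,0,0]
    - [0,0,0]
    - [0,0,0]
    - [0,0,0]
    - [0,0,0]
    - [0,0,0]
    - [0,0,0]
  turn:
    - [0,0,0]
    - [0,0,0]
    - [0,0,0]
    - [0,0,0]
    - [0,0,0]
    - [0,0,0]
    - [0,0,0]
  gripper: 0.0
  grip_force: 50

```text
clock: 3.12
position: [0.4731, 0.1349, 0.0176]
eef_rot: [3.139, -0.002, 1.34]
contact_force: [0.1, 0.3, 7.2]
grip_width: 0.101
```

apply_moves:
  translation:
    - [0,0,-0.01]
    - [0,0,-0.03]
    - [0,0,-0.055]
    - [0,0,-0.055]
    - [0,0,-0.055]
  turn:
    - [0,0,0]
    - [0,0,0]
    - [0,0,0]
    - [0,0,0]
    - [0,0,0]

```text
clock: 3.53
position: [0.4736, 0.1349, 0.0731]
eef_rot: [3.138, -0.003, 1.339]
contact_force: [0.2, 0.4, -1.5]
grip_width: 0.105
```

```bash
python3 - <<'E'
from h import *
K,T=cam('wrist');np.savez('w3.npz',K=K,T=T)
im=snapshot('wrist')[:,:,::-1];cv2.imwrite("pics/w3.png",im);s=r.observe();print(s['position'],s['eef_rot'],s['grip_width'],s['contact_force'])
cv2.imwrite("pics/w3c.png",cv2.resize(im[190:390,180:380],None,fx=3,fy=3,interpolation=cv2.INTER_CUBIC))
E
```

```text
[0.4729064  0.13463431 0.07212934] [ 3.13957094e+00 -1.75985203e-03  1.33946875e+00] 0.10591817569132801 [-0.13124663  0.08399738 -1.35711191]
```

View pics/w3.png

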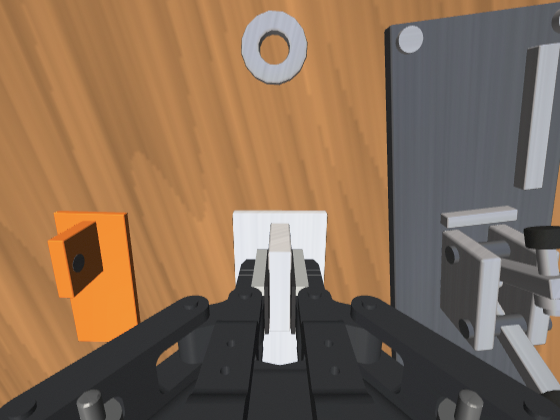

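View pics/w3c.png

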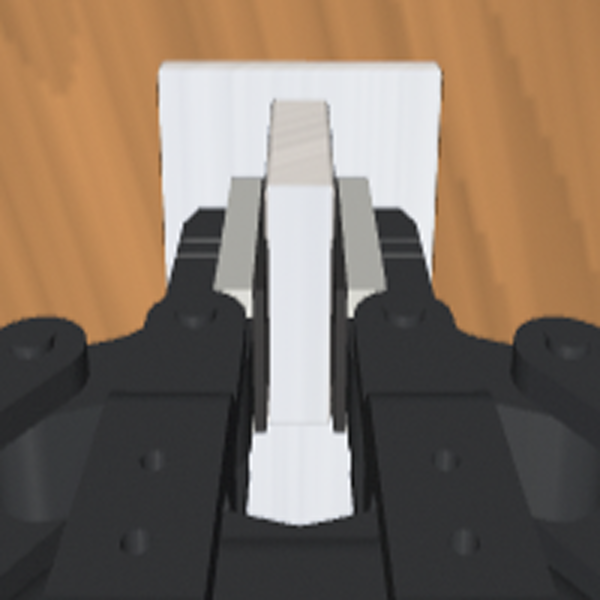

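```bash
python3 - <<'E'
from h import *
c=camera_params('wrist');K=c['camera_matrix'];H=c['hand_eye']
P=np.array([[-25,55,6],[25,55,6],[-5,50,42],[5,50,42],[-5,10,42],[5,10,42],[-5,50,6],[5,50,6]])/1e3
a=unc([[160,66],[440,66],[268,185],[332,185],[270,422],[332,422],[270,101],[328,101]],180,190,3)
M=np.array([[0,1,0],[1,0,0],[0,0,-1.]]) # bracket->tool
def f(p):
    Q=(R.from_rotvec(p[3:])).apply(P@M.T)+p[:3]
    return (proj(Q,K,H)-a).ravel()
s=least_squares(f,[-.03,0,0.016,0,0,0]);print(s.x.round(4),s.fun.reshape(-1,2).round(1).tolist())
f2=lambda q:f([q[0],q[1],q[2],0,0,q[3]])
s=least_squares(f2,[-.03,0,0.016,0]);print(s.x.round(4),s.fun.reshape(-1,2).round(1).tolist())
E
```

```text
[-0.0313 -0.0003  0.0206  0.0021 -0.0004 -0.0029] [[-0.6, 1.7], [0.3, 1.4], [-1.1, 0.0], [1.1, -0.0], [-0.6, -0.2], [0.4, -0.3], [0.5, -1.2], [-0.1, -1.3]]
[-0.0313 -0.0002  0.0206 -0.004 ] [[-0.6, 1.7], [0.4, 1.4], [-1.2, 0.0], [1.0, -0.0], [-0.6, -0.2], [0.4, -0.3], [0.6, -1.3], [-0.1, -1.3]]
```

```bash
python3 go.py .6096 .2220 .085 1.466
```

```text
t [ 0.1164  0.113  -0.0124] turn [ 0.0021 -0.0016 -0.1265] clk 3.5833
```

apply_moves:
  translation:
    - [0.02,0.015,-0.012]
    - [0.05,0.045,-0.012]
    - [0.08,0.075,-0.012]
    - [0.1,0.098,-0.012]
    - [0.111,0.108,-0.012]
    - [0.1165,0.113,-0.012]
    - [0.1165,0.113,-0.012]
    - [0.1165,0.113,-0.012]
  turn:
    - [0.002,-0.002,-0.02]
    - [0.002,-0.002,-0.05]
    - [0.002,-0.002,-0.08]
    - [0.002,-0.002,-0.1]
    - [0.002,-0.002,-0.12]
    - [0.002,-0.002,-0.127]
    - [0.002,-0.002,-0.127]
    - [0.002,-0.002,-0.127]

```text
clock: 4.25
position: [0.6079, 0.2215, 0.0826]
eef_rot: [-3.138, 0.003, 1.467]
contact_force: [-1.0, 0.3, -1.7]
grip_width: 0.103
```

```bash
python3 - <<'E'
from h import *
K,T=cam('wrist');np.savez('w4.npz',K=K,T=T)
im=snapshot('wrist')[:,:,::-1];cv2.imwrite("pics/w4.png",im);cv2.imwrite("pics/t4.png",cv2.resize(snapshot('top')[130:260,140:350,::-1],None,fx=3.5,fy=3.5,interpolation=cv2.INTER_CUBIC));s=r.observe();print(s['position'],s['eef_rot'],s['grip_width'],s['contact_force'])
E
python3 go.py .6096 .2220 .035 1.466
```

```text
[0.60777177 0.22101889 0.08311173] [-3.13865273e+00  3.04791997e-03  1.46668399e+00] 0.1074704670934766 [-0.31367456  0.04288697 -1.89566727]
t [0.0013 0.0019 0.0481] turn [-0.0029  0.003   0.0007] clk 4.35
```

View pics/w4.png

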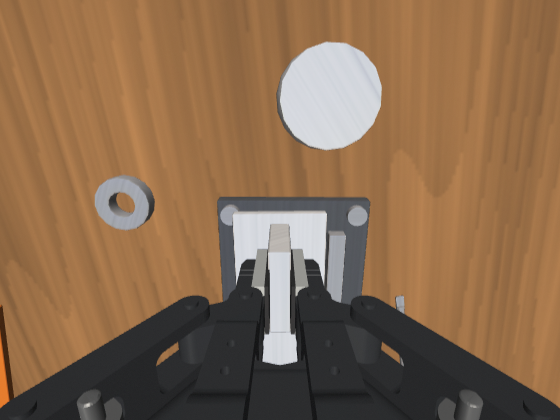

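View pics/t4.png

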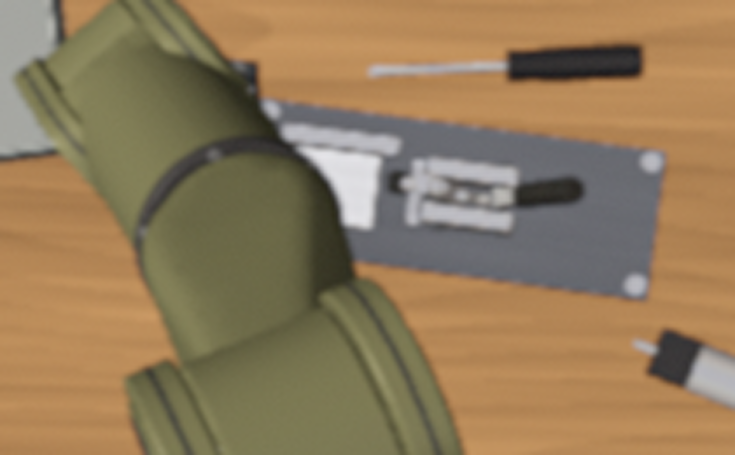

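apply_moves:
  translation:
    - [0.001,0.002,0.015]
    - [0.001,0.002,0.03]
    - [0.001,0.002,0.042]
    - [0.001,0.002,0.048]
    - [0.001,0.002,0.048]
    - [0.001,0.002,0.048]
  turn:
    - [-0.003,0.003,0]
    - [-0.003,0.003,0]
    - [-0.003,0.003,0]
    - [-0.003,0.003,0]
    - [-0.003,0.003,0]
    - [-0.003,0.003,0]

```text
clock: 4.85
position: [0.6109, 0.2228, 0.0355]
eef_rot: [3.14, -0.002, 1.467]
contact_force: [-0.0, 0.9, -0.2]
grip_width: 0.105
```

```bash
python3 - <<'E'
from h import *
K,T=cam('wrist');np.savez('w5.npz',K=K,T=T)
im=snapshot('wrist')[:,:,::-1];cv2.imwrite("pics/w5.png",im);s=r.observe();print(s['position'],s['eef_rot'],s['contact_force'])
im=snapshot('scene')[:,:,::-1];cv2.imwrite("pics/s5.png",cv2.resize(im[150:290,245:405],None,fx=4,fy=4,interpolation=cv2.INTER_CUBIC))
E
```

```text
[0.6114056  0.22309401 0.03604526] [ 3.13926467e+00 -2.26469477e-03  1.46686821e+00] [ 0.527329    0.49531515 -1.36271785]
```

View pics/w5.png

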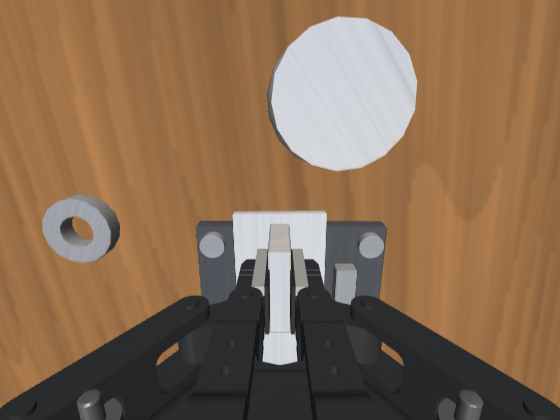

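View pics/s5.png

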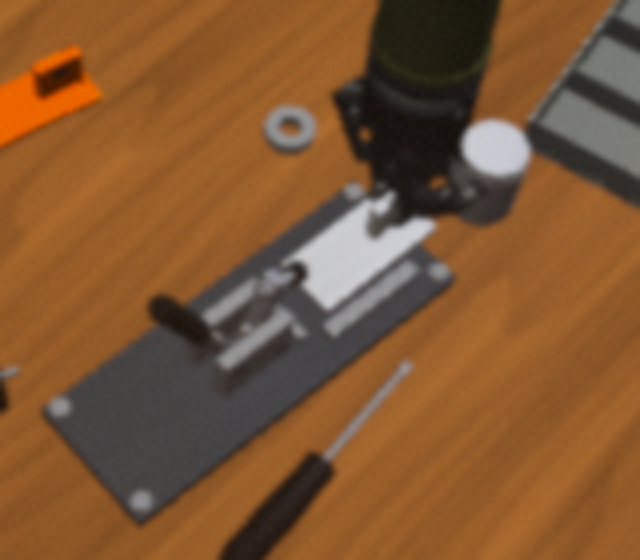

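apply_moves:
  translation:
    - [0,0,0.002]
    - [0,0,0.003]
    - [0,0,0.004]
    - [0,0,0.004]
  turn:
    - [0,0,0]
    - [0,0,0]
    - [0,0,0]
    - [0,0,0]

```text
clock: 5.28
position: [0.6112, 0.2229, 0.0315]
eef_rot: [3.14, -0.002, 1.467]
contact_force: [-1.1, -0.7, -0.9]
grip_width: 0.109
```

apply_moves:
  translation:
    - [0,0,0.001]
    - [0,0,0.001]
  turn:
    - [0,0,0]
    - [0,0,0]

```text
clock: 5.45
position: [0.6112, 0.2229, 0.0304]
eef_rot: [3.14, -0.002, 1.467]
contact_force: [0.4, -0.6, -1.8]
grip_width: 0.104
```

apply_moves:
  translation:
    - [0,0,0.001]
    - [0,0,0.001]
  turn:
    - [0,0,0]
    - [0,0,0]

```text
clock: 5.62
position: [0.6114, 0.223, 0.0299]
eef_rot: [3.139, -0.002, 1.467]
contact_force: [-0.3, -0.1, 1.5]
grip_width: 0.107
```

apply_moves:
  translation:
    - [0,0,0.0005]
    - [0,0,0.0005]
  turn:
    - [0,0,0]
    - [0,0,0]

```text
clock: 5.78
position: [0.6114, 0.223, 0.0298]
eef_rot: [3.139, -0.002, 1.467]
contact_force: [-1.8, -1.0, 5.4]
grip_width: 0.102
```

apply_moves:
  translation:
    - [-0.001,0.001,0]
    - [-0.002,0.002,0]
    - [-0.003,0.003,0]
    - [-0.005,0.004,0]
    - [-0.007,0.004,0]
    - [-0.009,0.004,0]
    - [-0.011,0.004,0]
    - [-0.011,0.004,0]
  turn:
    - [0,0,0]
    - [0,0,0]
    - [0,0,0]
    - [0,0,0]
    - [0,0,0]
    - [0,0,0]
    - [0,0,0]
    - [0,0,0]

```text
clock: 6.45
position: [0.6153, 0.2124, 0.0298]
eef_rot: [3.137, -0.004, 1.466]
contact_force: [-1.0, 3.1, 5.1]
grip_width: 0.105
```

```bash
python3 - <<'E'
from h import *
s=r.observe();print(s['position'],s['eef_rot'],s['contact_force'],s['moment'])
im=snapshot('wrist')[:,:,::-1];cv2.imwrite("pics/w6.png",cv2.resize(im[180:340,180:400],None,fx=3.5,fy=3.5,interpolation=cv2.INTER_CUBIC))
E
```

```text
[0.61525614 0.21244682 0.02980073] [ 3.1374526  -0.00447025  1.46642344] [-0.97798164  3.05570707  5.14076992] [ 0.8147752   0.20707268 -0.04982238]
```

View pics/w6.png

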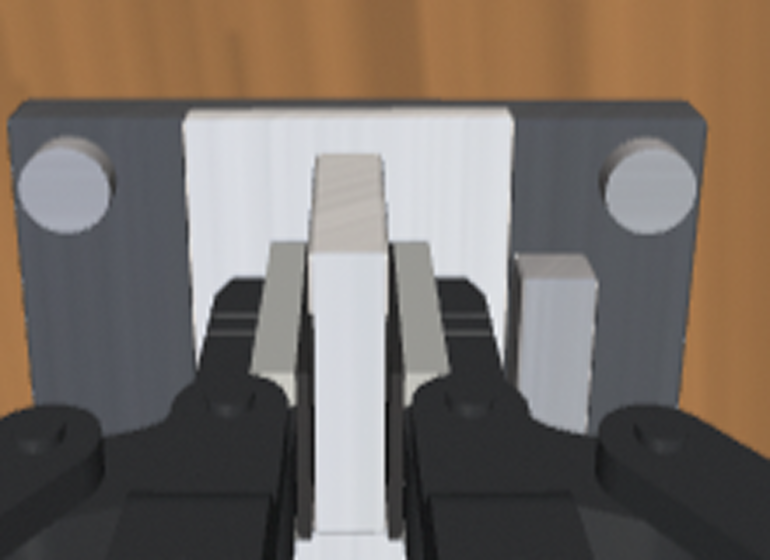

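apply_moves:
  translation:
    - [0,0.0005,0]
    - [0,0.001,0]
    - [0,0.0015,0]
    - [0,0.0015,0]
  turn:
    - [0,0,0]
    - [0,0,0]
    - [0,0,0]
    - [0,0,0]

```text
clock: 6.83
position: [0.6154, 0.2124, 0.0298]
eef_rot: [3.14, -0.003, 1.467]
contact_force: [-2.8, 3.2, 8.5]
grip_width: 0.099
```

apply_moves:
  translation:
    - [0,0.0005,0]
    - [0,0.001,0]
    - [0,0.001,0]
  turn:
    - [0,0,0]
    - [0,0,0]
    - [0,0,0]

```text
clock: 7.08
position: [0.6156, 0.2123, 0.0298]
eef_rot: [3.141, -0.003, 1.467]
contact_force: [-3.8, 2.2, 9.5]
grip_width: 0.102
```

apply_moves:
  translation:
    - [0,0,-0.0005]
    - [0,0,-0.001]
    - [0,0,-0.001]
  turn:
    - [0,0,0]
    - [0,0,0]
    - [0,0,0]

```text
clock: 7.33
position: [0.6159, 0.2115, 0.0298]
eef_rot: [3.141, -0.002, 1.467]
contact_force: [-3.9, 3.3, 3.2]
grip_width: 0.101
```

```bash
python3 - <<'E'
from h import *
s=r.observe();print(s['position'],s['eef_rot'],s['contact_force'],s['moment'])
im=snapshot('wrist')[:,:,::-1];cv2.imwrite("pics/w7.png",cv2.resize(im[180:340,180:400],None,fx=3.5,fy=3.5,interpolation=cv2.INTER_CUBIC))
E
```

```text
[0.61588244 0.21151729 0.02983288] [ 3.14102056e+00 -2.01175669e-03  1.46665663e+00] [-3.92282643  3.27464115  3.24556305] [ 0.85377718  0.81002162 -0.15250861]
```

View pics/w7.png

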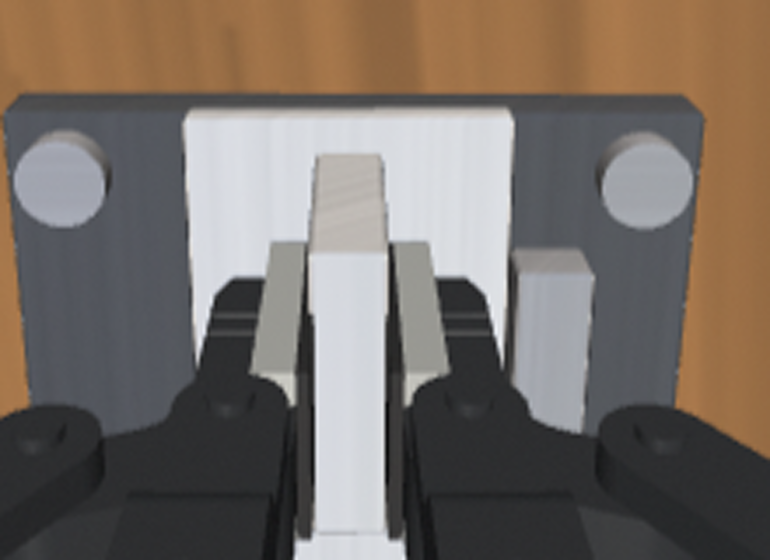

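apply_moves:
  translation:
    - [-0.001,-0.0005,0]
    - [-0.002,-0.0005,0]
    - [-0.003,-0.0005,0]
    - [-0.004,-0.0005,0]
    - [-0.005,-0.0005,0]
    - [-0.006,-0.0005,0]
    - [-0.007,-0.0005,0]
    - [-0.007,-0.0005,0]
  turn:
    - [0,0,0]
    - [0,0,0]
    - [0,0,0]
    - [0,0,0]
    - [0,0,0]
    - [0,0,0]
    - [0,0,0]
    - [0,0,0]

```text
clock: 8.05
position: [0.6151, 0.2037, 0.0298]
eef_rot: [3.14, -0.001, 1.466]
contact_force: [-2.1, 2.3, 0.3]
grip_width: 0.106
```

apply_moves:
  translation:
    - [-0.001,0,0]
    - [-0.002,0,0]
    - [-0.002,0,0]
  turn:
    - [0,0,0]
    - [0,0,0]
    - [0,0,0]

```text
clock: 8.3
position: [0.6149, 0.2018, 0.0298]
eef_rot: [3.14, -0.001, 1.467]
contact_force: [-2.8, 2.1, -0.1]
grip_width: 0.098
```

apply_moves:
  translation:
    - [-0.0005,0,0]
    - [-0.001,0,0]
    - [-0.0015,0,0]
    - [-0.0015,0,0]
  turn:
    - [0,0,0]
    - [0,0,0]
    - [0,0,0]
    - [0,0,0]

```text
clock: 8.63
position: [0.6148, 0.2007, 0.0299]
eef_rot: [3.14, -0.002, 1.467]
contact_force: [-2.6, 2.9, -0.3]
grip_width: 0.106
```

apply_moves:
  translation:
    - [-0.0005,0,0]
    - [-0.001,0,0]
    - [-0.0015,0,0]
    - [-0.0015,0,0]
  turn:
    - [0,0,0]
    - [0,0,0]
    - [0,0,0]
    - [0,0,0]

```text
clock: 8.97
position: [0.6148, 0.2005, 0.0301]
eef_rot: [3.14, -0.004, 1.467]
contact_force: [-2.6, 3.8, -1.3]
grip_width: 0.105
```

apply_moves:
  translation:
    - [-0.0005,0,0]
    - [-0.001,0,0]
    - [-0.001,0,0]
  turn:
    - [0,0,0]
    - [0,0,0]
    - [0,0,0]

```text
clock: 9.22
position: [0.6152, 0.2001, 0.0303]
eef_rot: [3.139, -0.005, 1.468]
contact_force: [-1.6, 4.1, -0.8]
grip_width: 0.105
```

```bash
python3 - <<'E'
from h import *
s=r.observe();print(s['position'],s['eef_rot'],s['contact_force'],s['moment'])
im=snapshot('wrist')[:,:,::-1];cv2.imwrite("pics/w8.png",cv2.resize(im[170:340,180:400],None,fx=3.5,fy=3.5,interpolation=cv2.INTER_CUBIC))
im=snapshot('scene')[:,:,::-1];cv2.imwrite("pics/s8.png",cv2.resize(im[190:260,295:375],None,fx=8,fy=8,interpolation=cv2.INTER_CUBIC))
E
```

```text
[0.61517354 0.20011537 0.03031088] [ 3.13865408 -0.00467737  1.46762288] [-1.59506279  4.07771784 -0.78122932] [ 1.28761908  0.50939176 -0.17190538]
```

View pics/w8.png

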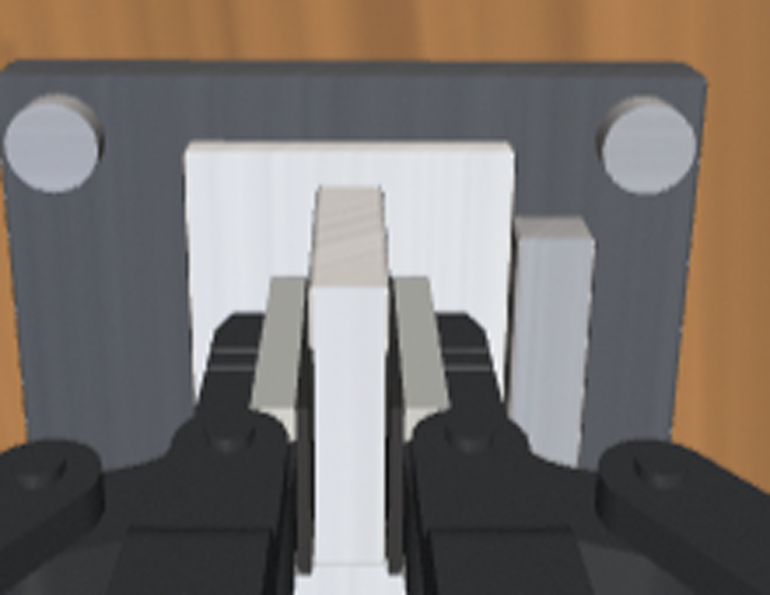

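View pics/s8.png

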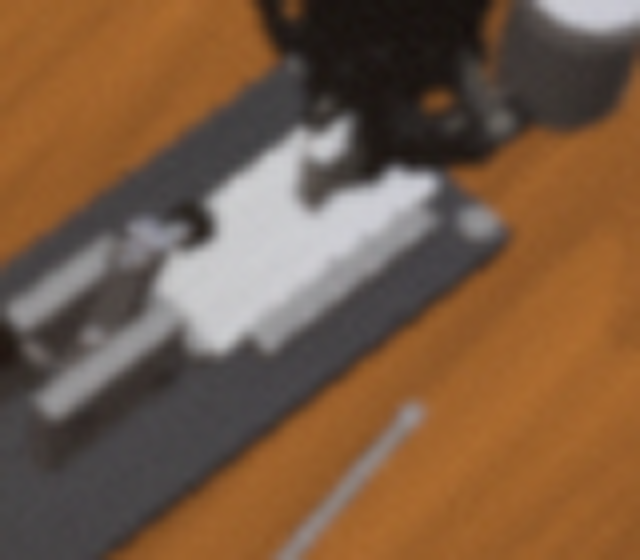

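```bash
cat >> h.py <<'E'
def ray(uv,z,K,T):
    uv=np.atleast_2d(uv); d=np.c_[uv,np.ones(len(uv))]@np.linalg.inv(K).T@T[:3,:3].T
    o=T[:3,3]; return o+d*((np.asarray(z)-o[2])/d[:,2])[:,None]
E
python3 - <<'E'
from h import *
K,T=cam('wrist')
px=[[517,237],[594,239],[513,218],[587,218],[187,152],[513,151],[190,143],[510,143],[100,74],[600,74]]
z=[.022,.022,.012,.012,.018,.018,.012,.012,.012,.012]
W=ray(unc(px,180,170,3.5),z,K,T)
c,s=np.cos(-.1033),np.sin(-.1033)
d=W[:,:2]-[.6018,.069]
print((np.c_[d[:,0]*c+d[:,1]*s,-d[:,0]*s+d[:,1]*c]*1e3).round(1).tolist())
E
```

```text
[[24.4, 144.4], [35.9, 144.0], [25.3, 143.4], [37.0, 143.4], [-24.9, 156.4], [23.8, 156.5], [-25.3, 155.9], [24.3, 155.9], [-38.5, 166.9], [37.5, 166.9]]
```

apply_moves:
  translation:
    - [0,0.0005,0.0005]
    - [0,0.001,0.0005]
    - [0,0.0015,0.0005]
    - [0,0.002,0.0005]
    - [0,0.002,0.0005]
  turn:
    - [0,0,0]
    - [0,0,0]
    - [0,0,0]
    - [0,0,0]
    - [0,0,0]

```text
clock: 9.73
position: [0.6154, 0.2002, 0.0299]
eef_rot: [-3.141, -0.004, 1.468]
contact_force: [-6.1, 5.4, 2.3]
grip_width: 0.105
```

apply_moves:
  translation:
    - [0,0.0005,0.0005]
    - [0,0.001,0.0005]
    - [0,0.0015,0.0005]
    - [0,0.002,0.0005]
    - [0,0.002,0.0005]
  turn:
    - [0,0,0]
    - [0,0,0]
    - [0,0,0]
    - [0,0,0]
    - [0,0,0]

```text
clock: 10.15
position: [0.6154, 0.2001, 0.0298]
eef_rot: [-3.138, -0.003, 1.468]
contact_force: [-10.7, 5.2, 8.4]
grip_width: 0.104
```

apply_moves:
  translation:
    - [-0.0005,-0.001,-0.0005]
    - [-0.001,-0.0015,-0.0005]
    - [-0.0015,-0.002,-0.0005]
    - [-0.002,-0.002,-0.0005]
    - [-0.002,-0.002,-0.0005]
  turn:
    - [0,0,0]
    - [0,0,0]
    - [0,0,0]
    - [0,0,0]
    - [0,0,0]

```text
clock: 10.57
position: [0.6154, 0.2001, 0.03]
eef_rot: [3.141, -0.007, 1.469]
contact_force: [-5.0, 8.6, 1.8]
grip_width: 0.104
```

apply_moves:
  translation:
    - [-0.0005,0,0]
    - [-0.001,0,0]
    - [-0.0015,0,0]
    - [-0.002,0,0]
    - [-0.002,0,0]
  turn:
    - [0,0,0]
    - [0,0,0]
    - [0,0,0]
    - [0,0,0]
    - [0,0,0]

```text
clock: 10.98
position: [0.6154, 0.2, 0.0303]
eef_rot: [3.14, -0.01, 1.469]
contact_force: [-4.6, 10.4, 1.9]
grip_width: 0.103
```

apply_moves:
  translation:
    - [0.001,-0.0005,0.0005]
    - [0.002,-0.001,0.0005]
    - [0.003,-0.001,0.0005]
    - [0.004,-0.001,0.0005]
    - [0.004,-0.001,0.0005]
  turn:
    - [0,0,0]
    - [0,0,0]
    - [0,0,0]
    - [0,0,0]
    - [0,0,0]

```text
clock: 11.4
position: [0.6154, 0.2002, 0.0298]
eef_rot: [3.14, -0.004, 1.468]
contact_force: [-4.2, 6.6, 3.1]
grip_width: 0.102
```

apply_moves:
  translation:
    - [0.001,-0.0005,0]
    - [0.002,-0.001,0]
    - [0.002,-0.001,0]
  turn:
    - [0,0,0]
    - [0,0,0]
    - [0,0,0]

```text
clock: 11.65
position: [0.6153, 0.2002, 0.0297]
eef_rot: [3.139, -0.001, 1.467]
contact_force: [-2.3, 2.3, 5.5]
grip_width: 0.1
```

apply_moves:
  translation:
    - [0,0,0]
    - [0,0,0]
    - [0,0,0]
    - [0,0,-0.002]
    - [0,0,-0.005]
  turn:
    - [0,0,0]
    - [0,0,0]
    - [0,0,0]
    - [0,0,0]
    - [0,0,0]
  gripper: 0.04

```text
clock: 12.07
position: [0.6151, 0.1996, 0.0338]
eef_rot: [3.14, -0.001, 1.466]
contact_force: [0.4, 0.8, -1.0]
grip_width: 0.469
```

apply_moves:
  translation:
    - [0,0,-0.01]
    - [0,0,-0.03]
    - [0,0,-0.06]
    - [0,0,-0.09]
    - [0,0,-0.12]
    - [0,0,-0.12]
    - [0,0,-0.12]
  turn:
    - [0,0,0]
    - [0,0,0]
    - [0,0,0]
    - [0,0,0]
    - [0,0,0]
    - [0,0,0]
    - [0,0,0]

```text
clock: 12.65
position: [0.6162, 0.2008, 0.1569]
eef_rot: [3.135, -0.004, 1.467]
contact_force: [-0.3, -0.3, -0.4]
grip_width: 0.466
```

```bash
python3 - <<'E'
from h import *
s=r.observe();print(s['position'],s['eef_rot'],s['contact_force'])
K,T=cam('wrist');np.savez('w9.npz',K=K,T=T)
im=snapshot('wrist')[:,:,::-1];cv2.imwrite("pics/w9.png",im)
cv2.imwrite("pics/w9c.png",cv2.resize(im[150:400,180:400],None,fx=3,fy=2.4,interpolation=cv2.INTER_CUBIC))
E
```

```text
[0.61619456 0.20077208 0.15693751] [ 3.13509271 -0.00425569  1.46658378] [-0.34319097 -0.33487071 -0.43624128]
```

View pics/w9.png

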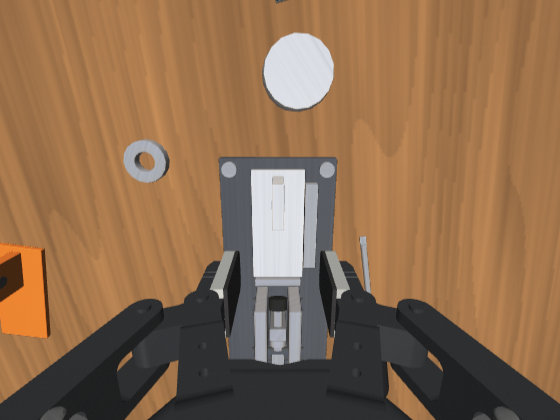

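View pics/w9c.png

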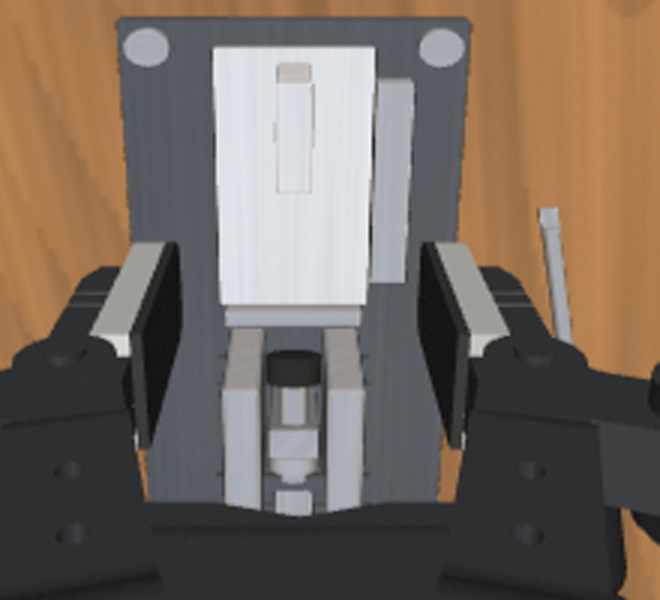

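```bash
python3 go.py .6003 .0541 .21 1.467
```

```text
t [-0.1466  0.0008 -0.0553] turn [ 0.0033 -0.0023 -0.0003] clk 12.7
```

apply_moves:
  translation:
    - [0,0,-0.03]
    - [-0.02,0,-0.055]
    - [-0.06,0,-0.055]
    - [-0.1,0,-0.055]
    - [-0.13,0,-0.055]
    - [-0.146,0.001,-0.055]
    - [-0.146,0.001,-0.055]
    - [-0.146,0.001,-0.055]
  turn:
    - [0.003,-0.002,0]
    - [0.003,-0.002,0]
    - [0.003,-0.002,0]
    - [0.003,-0.002,0]
    - [0.003,-0.002,0]
    - [0.003,-0.002,0]
    - [0.003,-0.002,0]
    - [0.003,-0.002,0]
  gripper: 0.0
  grip_force: 40

```text
clock: 13.37
position: [0.5996, 0.0537, 0.2076]
eef_rot: [-3.138, 0.001, 1.465]
contact_force: [0.3, 0.7, 0.8]
grip_width: 0.002
```

```bash
python3 - <<'E'
from h import *
s=r.observe();print(s['position'],s['eef_rot'],s['contact_force'],s['grip_width'])
im=snapshot('wrist')[:,:,::-1];cv2.imwrite("pics/w10.png",im)
im=snapshot('scene')[:,:,::-1];cv2.imwrite("pics/s10.png",cv2.resize(im[150:290,245:405],None,fx=4,fy=4,interpolation=cv2.INTER_CUBIC))
E
python3 go.py .6003 .0541 .15 1.467
```

```text
[0.59962573 0.05368488 0.20757198] [-3.13794791e+00  7.64255741e-04  1.46470486e+00] [0.28644535 0.65414088 0.82881003] 0.0022470557017220073
t [-0.0028  0.0008  0.0581] turn [-0.0025 -0.0014  0.0021] clk 13.4667
```

View pics/w10.png

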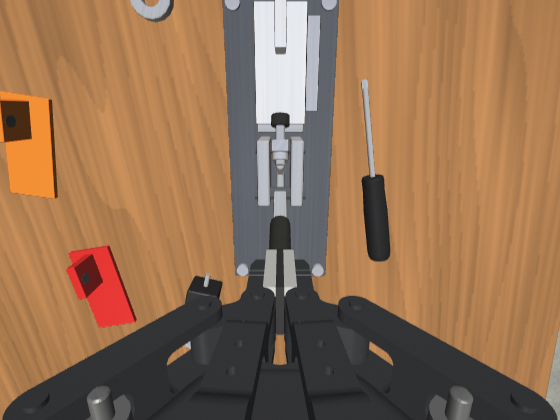

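View pics/s10.png

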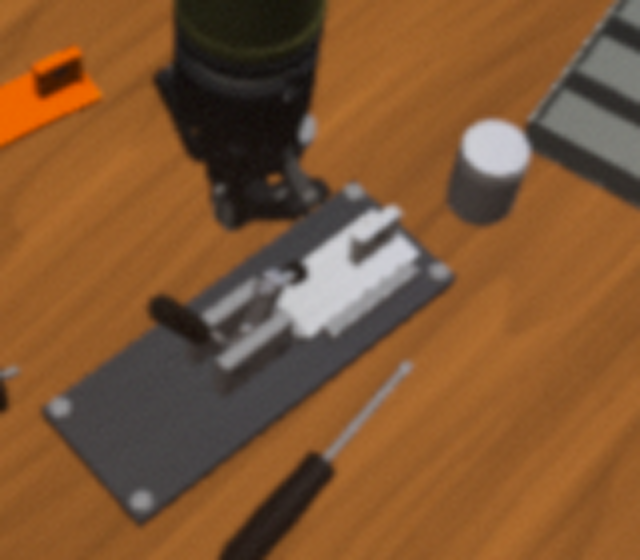

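apply_moves:
  translation:
    - [-0.001,0.001,0.02]
    - [-0.003,0.001,0.04]
    - [-0.003,0.001,0.055]
    - [-0.003,0.001,0.058]
    - [-0.003,0.001,0.058]
  turn:
    - [-0.002,-0.001,0.002]
    - [-0.002,-0.001,0.002]
    - [-0.002,-0.001,0.002]
    - [-0.002,-0.001,0.002]
    - [-0.002,-0.001,0.002]

```text
clock: 13.88
position: [0.6001, 0.0536, 0.1496]
eef_rot: [-3.14, 0.001, 1.468]
contact_force: [0.2, 1.6, 0.4]
grip_width: -0.001
```

apply_moves:
  translation:
    - [-0.003,0,0]
    - [-0.006,0,0]
    - [-0.009,0,0]
    - [-0.012,0,0]
    - [-0.012,0,0]
  turn:
    - [0,0,0]
    - [0,0,0]
    - [0,0,0]
    - [0,0,0]
    - [0,0,0]

```text
clock: 14.3
position: [0.6, 0.0384, 0.1513]
eef_rot: [3.14, 0.002, 1.463]
contact_force: [0.1, 0.3, 0.2]
grip_width: 0.004
```

apply_moves:
  translation:
    - [-0.003,0,0]
    - [-0.006,0,0]
    - [-0.009,0,0]
    - [-0.012,0,0]
    - [-0.012,0,0]
  turn:
    - [0,0,0]
    - [0,0,0]
    - [0,0,0.002]
    - [0,0,0.002]
    - [0,0,0.002]

```text
clock: 14.72
position: [0.5984, 0.0267, 0.1507]
eef_rot: [3.141, 0.002, 1.462]
contact_force: [0.4, -0.5, -0.6]
grip_width: 0.0
```

apply_moves:
  translation:
    - [-0.003,0,0]
    - [-0.006,0,0]
    - [-0.009,0,0]
    - [-0.012,0,0]
    - [-0.012,0,0]
  turn:
    - [0,0,0]
    - [0,0,0]
    - [0,0,0]
    - [0,0,0]
    - [0,0,0]

```text
clock: 15.13
position: [0.5972, 0.0152, 0.1508]
eef_rot: [3.141, 0.001, 1.462]
contact_force: [0.2, 1.1, -0.4]
grip_width: -0.002
```

```bash
python3 - <<'E'
from h import *
s=r.observe();print(s['position'],s['eef_rot'],s['contact_force'],s['grip_width'])
im=snapshot('wrist')[:,:,::-1];cv2.imwrite("pics/w11.png",im[100:420,100:460])
im=snapshot('scene')[:,:,::-1];cv2.imwrite("pics/s11.png",cv2.resize(im[150:290,245:405],None,fx=4,fy=4,interpolation=cv2.INTER_CUBIC))
E
```

```text
[0.59718675 0.0152363  0.15075909] [3.14077194e+00 1.42595363e-03 1.46221548e+00] [ 0.24054855  1.14904289 -0.40296618] -0.0021197055258397454
```

View pics/w11.png

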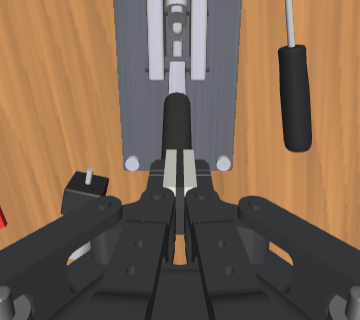

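View pics/s11.png

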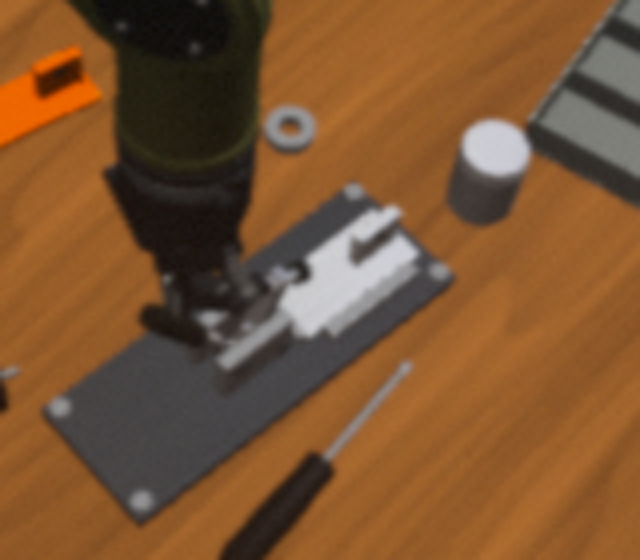

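```bash
cat > arc.py <<'E'
import sys
from h import *
L=float(sys.argv[1])
s=r.observe(); c,sn=np.cos(-.1033),np.sin(-.1033)
Rc=R.from_euler('xyz',s['eef_rot'])
print(s['clock'],s['position'].round(4),s['contact_force'].round(1))
d=s['position'][:2]-[.6018,.069]
print('jig TCP',(d[0]*c+d[1]*sn).round(4),(-d[0]*sn+d[1]*c).round(4))
for q in map(float,sys.argv[2:]):
    th=1.3-q
    y=-.020-L*np.cos(th)+.009*np.sin(th)+.011; z=.05+L*np.sin(th)+.009*np.cos(th)
    w=np.array([.6018-y*sn,.069+y*c,z])
    print(q,Rc.inv().apply(w-s['position']).round(4))
E
python3 arc.py .106 .25 .3 .35 .4 .45 .5 .55 .6 .65 .7 .8 .9 1 1.1 1.2 1.3
```

```text
15.2333 [0.5971 0.0155 0.1508] [-1.   0.5 -0.6]
jig TCP 0.0009 -0.0537
0.25 [-0.0002 -0.0009  0.0043]
0.3 [-0.005  -0.0009  0.0067]
0.35 [-0.0096 -0.0009  0.0093]
0.4 [-0.0141 -0.0008  0.0122]
0.45 [-0.0184 -0.0008  0.0152]
0.5 [-0.0226 -0.0008  0.0185]
0.55 [-0.0267 -0.0008  0.022 ]
0.6 [-0.0305 -0.0008  0.0256]
0.65 [-0.0342 -0.0007  0.0295]
0.7 [-0.0376 -0.0007  0.0335]
0.8 [-0.0439 -0.0007  0.0421]
0.9 [-0.0493 -0.0007  0.0513]
1.0 [-0.0538 -0.0007  0.0609]
1.1 [-0.0572 -0.0007  0.071 ]
1.2 [-0.0597 -0.0006  0.0813]
1.3 [-0.0611 -0.0006  0.0919]
```

apply_moves:
  translation:
    - [-0.003,0,0.005]
    - [-0.005,-0.001,0.007]
    - [-0.01,-0.001,0.009]
    - [-0.014,-0.001,0.012]
    - [-0.018,-0.001,0.015]
    - [-0.0225,-0.001,0.0185]
    - [-0.0225,-0.001,0.0185]
  turn:
    - [0,0,0]
    - [0,0,0]
    - [0,0,0]
    - [0,0,0]
    - [0,0,0]
    - [0,0,0]
    - [0,0,0]

```text
clock: 15.82
position: [0.5927, -0.0088, 0.1312]
eef_rot: [-3.14, 0.004, 1.461]
contact_force: [-0.5, -0.5, -0.3]
grip_width: -0.003
```

```bash
python3 arc.py .106  .5 .55 .6 .65 .7 .75 .8 .85 .9 1 1.1 1.2 1.3;python3 - <<'E'
from h import *
im=snapshot('scene')[:,:,::-1];cv2.imwrite("pics/s12.png",cv2.resize(im[150:290,245:405],None,fx=4,fy=4,interpolation=cv2.INTER_CUBIC))
E
```

```text
15.8167 [ 0.5927 -0.0088  0.1312] [-0.5 -0.5 -0.3]
jig TCP -0.0011 -0.0783
0.5 [ 0.0019  0.001  -0.0011]
0.55 [-0.0021  0.0011  0.0024]
0.6 [-0.0059  0.0011  0.0061]
0.65 [-0.0096  0.0011  0.0099]
0.7 [-0.013   0.0012  0.014 ]
0.75 [-0.0163  0.0012  0.0182]
0.8 [-0.0193  0.0012  0.0226]
0.85 [-0.0221  0.0012  0.0271]
0.9 [-0.0247  0.0013  0.0317]
1.0 [-0.0291  0.0013  0.0414]
1.1 [-0.0326  0.0014  0.0514]
1.2 [-0.035   0.0014  0.0618]
1.3 [-0.0364  0.0014  0.0723]
```

View pics/s12.png

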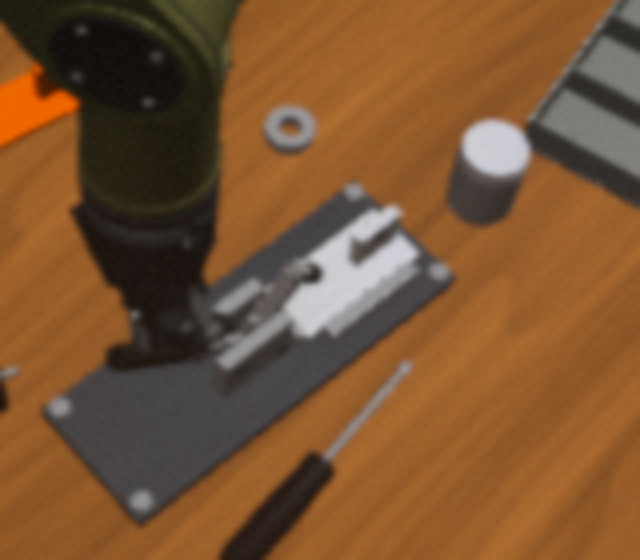

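apply_moves:
  translation:
    - [-0.002,0,0.002]
    - [-0.006,0.001,0.006]
    - [-0.0095,0.001,0.01]
    - [-0.013,0.001,0.014]
    - [-0.016,0.001,0.018]
    - [-0.019,0.001,0.0225]
    - [-0.022,0.001,0.027]
    - [-0.022,0.001,0.027]
  turn:
    - [0,0,0]
    - [0,0,0]
    - [0,0,0]
    - [0,0,0]
    - [0,0,0]
    - [0,0,0]
    - [0,0,0]
    - [0,0,0]

```text
clock: 16.53
position: [0.5918, -0.0298, 0.1041]
eef_rot: [-3.141, 0.002, 1.462]
contact_force: [-0.6, -0.4, 0.3]
grip_width: -0.001
```

```bash
python3 arc.py .106   .85 .9 .95 1 1.05 1.1 1.15 1.2 1.25 1.3
```

```text
16.5333 [ 0.5918 -0.0298  0.1041] [-0.6 -0.4  0.3]
jig TCP 0.0003 -0.0993
0.85 [-0.0012 -0.0003 -0.0001]
0.9 [-0.0038 -0.0002  0.0045]
0.95 [-0.0062 -0.0002  0.0093]
1.0 [-0.0083 -0.0002  0.0142]
1.05 [-0.0101 -0.0002  0.0192]
1.1 [-0.0117 -0.0002  0.0242]
1.15 [-0.0131 -0.0002  0.0294]
1.2 [-0.0142 -0.0002  0.0346]
1.25 [-0.015  -0.0001  0.0398]
1.3 [-0.0156 -0.0001  0.0451]
```

apply_moves:
  translation:
    - [-0.002,0,0.0025]
    - [-0.004,0,0.005]
    - [-0.0055,0,0.0075]
    - [-0.0065,0,0.01]
    - [-0.0075,0,0.012]
    - [-0.0085,0,0.0145]
  turn:
    - [0,0,0]
    - [0,0,0]
    - [0,0,0]
    - [0,0,0]
    - [0,0,0]
    - [0,0,0]

```text
clock: 17.03
position: [0.5919, -0.0363, 0.0911]
eef_rot: [3.14, 0.0, 1.463]
contact_force: [-0.8, 2.1, 6.0]
grip_width: -0.002
```

```bash
python3 arc.py .106   1 1.05 1.1 1.15 1.2 1.25 1.3;python3 - <<'E'
from h import *
im=snapshot('scene')[:,:,::-1];cv2.imwrite("pics/s13.png",cv2.resize(im[150:290,245:405],None,fx=4,fy=4,interpolation=cv2.INTER_CUBIC))
E
```

```text
17.0333 [ 0.5919 -0.0363  0.0911] [-0.8  2.1  6. ]
jig TCP 0.001 -0.1058
1.0 [-0.0018 -0.001   0.0012]
1.05 [-0.0037 -0.001   0.0062]
1.1 [-0.0053 -0.001   0.0112]
1.15 [-0.0067 -0.001   0.0164]
1.2 [-0.0078 -0.001   0.0216]
1.25 [-0.0087 -0.0011  0.0268]
1.3 [-0.0092 -0.0011  0.0321]
```

View pics/s13.png

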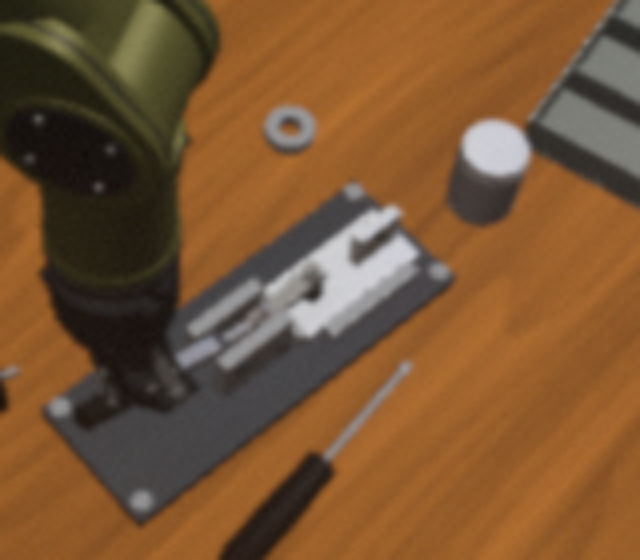

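apply_moves:
  translation:
    - [-0.002,0,0.0025]
    - [-0.003,0,0.005]
    - [-0.004,0,0.007]
    - [-0.005,0,0.009]
    - [-0.005,0,0.011]
    - [-0.006,0,0.013]
  turn:
    - [0,0,0]
    - [0,0,0]
    - [0,0,0]
    - [0,0,0]
    - [0,0,0]
    - [0,0,0]

```text
clock: 17.58
position: [0.5914, -0.0412, 0.0785]
eef_rot: [3.14, -0.001, 1.464]
contact_force: [-1.2, 3.9, 5.5]
grip_width: 0.002
```

```bash
python3 arc.py .106  1.1 1.15 1.2 1.25 1.3
```

```text
17.5833 [ 0.5914 -0.0412  0.0785] [-1.2  3.9  5.5]
jig TCP 0.001 -0.1107
1.1 [-0.0004 -0.001  -0.0014]
1.15 [-0.0018 -0.001   0.0037]
1.2 [-0.0029 -0.001   0.0089]
1.25 [-0.0038 -0.001   0.0142]
1.3 [-0.0043 -0.0011  0.0195]
```

apply_moves:
  translation:
    - [0,0,0.002]
    - [-0.001,0,0.004]
    - [-0.002,0,0.006]
    - [-0.002,0,0.008]
    - [-0.003,0,0.01]
    - [-0.003,0,0.01]
  turn:
    - [0,0,0]
    - [0,0,0]
    - [0,0,0]
    - [0,0,0]
    - [0,0,0]
    - [0,0,0]

```text
clock: 18.08
position: [0.5898, -0.0473, 0.0671]
eef_rot: [-3.141, 0.003, 1.462]
contact_force: [-0.1, -0.0, 0.3]
grip_width: -0.002
```

```bash
python3 arc.py .106  1.15 1.2 1.25 1.3
```

```text
18.0833 [ 0.5898 -0.0473  0.0671] [-0.1 -0.   0.3]
jig TCP 0.0001 -0.1169
1.15 [ 0.0044 -0.0001 -0.0077]
1.2 [ 0.0033 -0.0001 -0.0025]
1.25 [ 0.0025 -0.0001  0.0028]
1.3 [ 0.0019 -0.0001  0.008 ]
```

apply_moves:
  translation:
    - [0,0,0.001]
    - [0,0,0.002]
    - [0,0,0.003]
    - [0,0,0.004]
    - [0,0,0.005]
    - [0,0,0.005]
  turn:
    - [0,0,0]
    - [0,0,0]
    - [0,0,0]
    - [0,0,0]
    - [0,0,0]
    - [0,0,0]

```text
clock: 18.58
position: [0.5904, -0.0459, 0.0626]
eef_rot: [3.141, 0.001, 1.463]
contact_force: [0.1, -0.3, -0.3]
grip_width: -0.001
```

apply_moves:
  translation:
    - [0,0,0.0005]
    - [0,0,0.001]
    - [0,0,0.0015]
    - [0,0,0.002]
    - [0,0,0.002]
  turn:
    - [0,0,0]
    - [0,0,0]
    - [0,0,0]
    - [0,0,0]
    - [0,0,0]

```text
clock: 19.0
position: [0.5905, -0.0458, 0.0608]
eef_rot: [3.141, 0.001, 1.463]
contact_force: [0.2, -0.4, 0.3]
grip_width: -0.002
```

apply_moves:
  translation:
    - [0,0,0.0005]
    - [0,0,0.001]
    - [0,0,0.001]
  turn:
    - [0,0,0]
    - [0,0,0]
    - [0,0,0]

```text
clock: 19.25
position: [0.5905, -0.0458, 0.0597]
eef_rot: [3.141, 0.001, 1.463]
contact_force: [-0.6, -0.6, -0.2]
grip_width: -0.004
```

apply_moves:
  translation:
    - [0,0,0.0005]
    - [0,0,0.001]
    - [0,0,0.001]
  turn:
    - [0,0,0]
    - [0,0,0]
    - [0,0,0]

```text
clock: 19.5
position: [0.5906, -0.0458, 0.0591]
eef_rot: [3.141, 0.001, 1.463]
contact_force: [-1.6, 0.7, 2.2]
grip_width: -0.0
```

apply_moves:
  translation:
    - [0,0,0.0005]
    - [0,0,0.001]
    - [0,0,0.001]
  turn:
    - [0,0,0]
    - [0,0,0]
    - [0,0,0]

```text
clock: 19.75
position: [0.5907, -0.0458, 0.059]
eef_rot: [3.14, 0.001, 1.463]
contact_force: [-2.3, 0.6, 10.4]
grip_width: 0.001
```

The handle is at its end stop: firm contact at z = 59 mm, as expected for a level handle. I back off upward and look.

apply_moves:
  translation:
    - [0,0,-0.003]
    - [0,0,-0.02]
    - [0,0,-0.05]
    - [0,0,-0.09]
    - [0,0,-0.12]
    - [0,0,-0.12]
    - [0,0,-0.12]
  turn:
    - [0,0,0]
    - [0,0,0]
    - [0,0,0]
    - [0,0,0]
    - [0,0,0]
    - [0,0,0]
    - [0,0,0]

```text
clock: 20.33
position: [0.5917, -0.0457, 0.1795]
eef_rot: [3.137, 0.001, 1.463]
contact_force: [-0.5, 0.2, -0.3]
grip_width: 0.0
```

apply_moves:
  translation:
    - [-0.04,-0.04,-0.04]
    - [-0.07,-0.07,-0.04]
    - [-0.1,-0.1,-0.04]
    - [-0.13,-0.12,-0.04]
    - [-0.13,-0.12,-0.04]
    - [-0.13,-0.12,-0.04]
  turn:
    - [0,0,0]
    - [0,0,0]
    - [0,0,0]
    - [0,0,0]
    - [0,0,0]
    - [0,0,0]

```text
clock: 20.83
position: [0.4511, -0.1667, 0.2162]
eef_rot: [-3.134, 0.004, 1.455]
contact_force: [-0.6, 1.0, -0.4]
grip_width: -0.002
```

```bash
python3 - <<'E'
from h import *
s=r.observe();print(s['position'],s['contact_force'],s['clock'])
K,T=cam('wrist');np.savez('w14.npz',K=K,T=T)
cv2.imwrite("pics/w14.png",snapshot('wrist')[:,:,::-1])
im=snapshot('scene')[:,:,::-1];cv2.imwrite("pics/s14.png",cv2.resize(im[160:290,245:395],None,fx=4.5,fy=4.5,interpolation=cv2.INTER_CUBIC))
im=snapshot('top')[:,:,::-1];cv2.imwrite("pics/t14.png",im);cv2.imwrite("pics/t14c.png",cv2.resize(im[150:225,200:340],None,fx=5.5,fy=5.5,interpolation=cv2.INTER_CUBIC))
E
```

```text
[ 0.45108322 -0.16671848  0.2162305 ] [-0.648487    0.99963404 -0.42977417] 20.8333
```

View pics/s14.png

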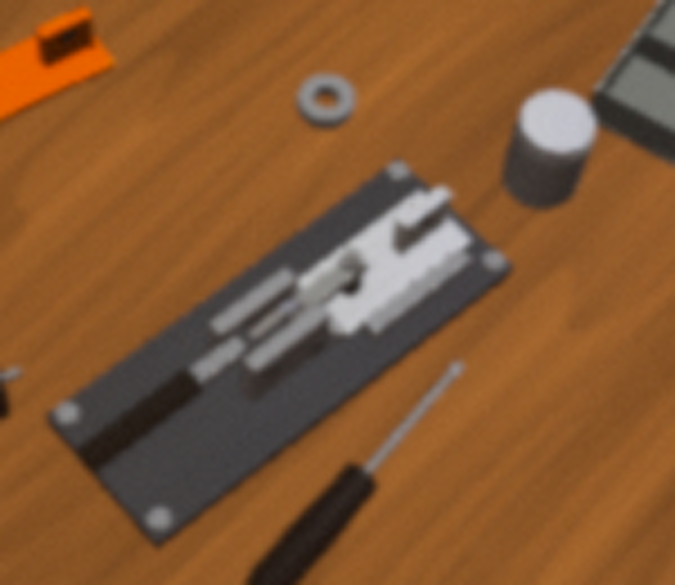

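View pics/t14c.png

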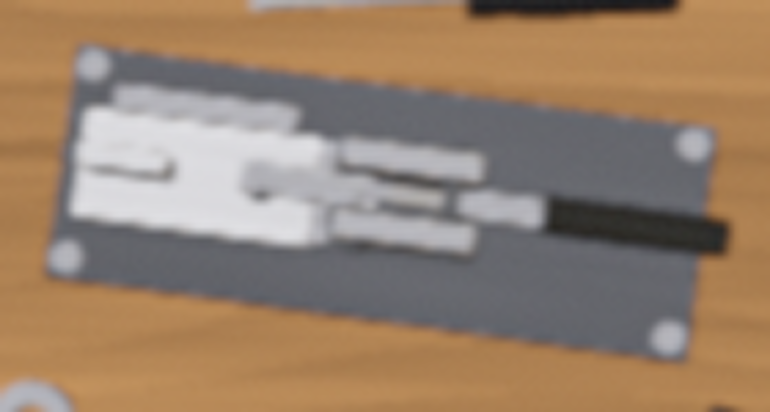

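View pics/t14.png

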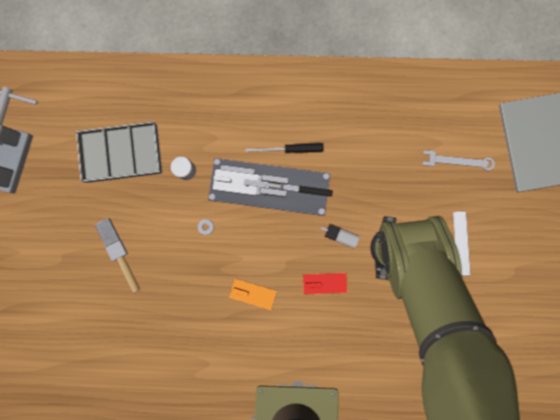

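```bash
python3 - <<'E'
from h import *
P=np.array([[25,55,18],[25,-55,18],[-25,-55,18],[-25,55,18]])/1e3
x,f=fit([(P,unc([[86,106],[330,137],[313,245],[71,214]],200,150,5.5),*cam('top'))],[.61,.17,-.1]);print(x.round(4),f.round(1).tolist())
J=np.array([[55,165,12],[55,-135,12],[-55,-135,12],[-55,165,12]])/1e3
j,f=fit([(J,unc([[80,46],[717,126],[688,359],[47,276]],200,150,5.5),*cam('top'))],[.6,.07,-.1]);print(j.round(4))
c,s=np.cos(j[2]),np.sin(j[2]);d=x[:2]-j[:2];print('jig frame mm',(d[0]*c+d[1]*s)*1e3,(-d[0]*s+d[1]*c)*1e3,x[2]-j[2])
r.sign_off()
E
```

```text
[ 0.6137  0.1676 -0.1036] [[0.6, 0.2], [-0.9, 0.0], [-0.4, -0.1], [0.6, -0.1]]
[ 0.603   0.0686 -0.1023]
jig frame mm 0.5464975550373529 99.57385363160549 -0.0013198363334926966
the job is handed in; nothing more can be done
```

I set the silver bracket on the jig, slid it home against the side rail and the end stop, and pushed the clamp handle over centre to its end stop. I then backed the arm away and handed the job in at about 21 s; the sign-off gives no verdict.

- **Stops:** I pressed against each with about 10 N and nothing moved.
- **Bracket position:** the last top-view fit puts it at (0.5, 99.6) mm in the jig frame, against (0, 100) for home, and parallel to within 0.0013 rad. That is inside the limits, but the calibration is only good to about 2 mm, so the feel of the stops is the stronger evidence.
- **Handle:** the measured push stayed around 7 N or less and vanished as the handle snapped over. I then felt it firm at its end stop, at about 59 mm, with about 10 N. It stayed level after I let go.
- **Clamp pad:** the pictures show it resting on the tongue; I had no way to measure its force directly.
- **Other things on the bench:** none shows any visible movement in the last top view, though the arm partly covered the flat bar.

No check failed. The wrist and top cameras disagreed by about 2 mm on absolute positions, so I used an average for aiming and relied on touch for the final seating.

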